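# Open a press-fit instrument housing with a wedge

### The job

Open the aluminium housing held in the clamp: take the double-ended wedge and work it into the pry gap under the cover at one end, then the other, back and forth, so that the press-fit cover comes up evenly, neither end ever standing more than about 6 mm above the other, until both ends are at least 6 mm up and it is loose. Then lay the wedge down on the table, lift the loosened cover off and lay it right side up on the table clear of the clamp. Do not pull the cover with the fingers before the wedge has freed it, and leave the torch, loupe and tin where they are.

Things in the scene. Friction and masses are not known exactly. Their poses are not given: they have to be found in the camera images.
- clamp: Low grey bench clamp fixed to the table, bed 150 (x) x 90 (y) x 14 mm, two dark jaws 78 mm long (y) up to 46 mm above the table and 62 mm either way in x, black hand knob at its -x end reaching 98 mm from the centre. Origin: centre of its underside, on the table; z up. It holds the lower half of the housing; the housing's long axis is the clamp's y axis.
- housing: Fixed lower shell of the cast aluminium housing, clamped: 54 wide (x), 116 long (y), hollow, its wall tops (the seam) 64 mm above the table. Origin: centre of its underside, 14 mm above the table; axes as the clamp's. Free table for the cover: left of the clamp, about x = 0.64, y = 0.28 m.
- seam_left (a point): Point on the lower shell: outer edge of its +y end wall, in the middle of its width, in the seam plane, 58 mm along the clamp's +y axis. From here a pry lug sticks out 16 mm farther along +y: a flat ledge 34 mm wide (x), flush with the seam, 64 mm above the table. Axes as the clamp's.
- seam_right (a point): The same at the -y end: 58 mm along the clamp's -y axis, with the same lug sticking out along -y.
- cover_center (a point): Centre of the loose cover, half-way up (11 mm above its rim). Aluminium shell 54 (x) x 116 (y) x 22 mm above the seam, about 120 g, with a lip along each long side reaching 8 mm below the rim into the lower shell; laid on the table right side up it stands on the lips, this point 19 mm above the table. Grasp it across x. z points out of its top.
- cover_left (a point): Point on the cover: outer edge of its +y end in the rim plane; lies on seam_left when seated, so its height above seam_left is how far that end is up. Here the middle 32 mm (x) of the end wall is cut away 4 mm high: the pry gap, above the lug's ledge, open right through into the hollow (a wedge may go 45 mm in).
- cover_right (a point): The same point and pry gap at the -y end, over seam_right. The press fit: four sprung fingers inside grip the lips by friction, some 25 N in all, about 12 N to lift one end. Steps in the lips catch on the fingers: an end pried up past 3.5 mm stays at least 3 mm up when the wedge is drawn out; pried up past 7 mm it is free and stays about 6.5 mm up.
- wedge: Loose double-ended steel wedge, 160 (y) x 22 (x) mm, black grip on its middle, 160 g. Origin: centre of its flat underside; z up. Each nose is 1.5 mm thick at the tip and rises evenly over 37 mm to 12.5 mm, then stays so. Slid in on the ledge it has raised that end by 0 mm with the tip 8 mm past the outer edge, 4 mm at 22 mm, 8.5 mm from 37 mm on; push up to 20 N.
- wedge_grip (a point): Centre of the wedge's grip, 27 mm above its underside: an upright block 18 mm wide (x), 44 mm long (y), its top 45.5 mm above the underside. Grasp it across x. Axes as the wedge's.
- torch_center (a point): Centre of a black pocket torch lying on the table, 32 x 110 x 32 mm, loose bystander.
- loupe: Black watchmaker's loupe standing on the table, 38 mm wide, 30 mm high, loose bystander; origin at its underside.
- parts_tin: Flat round tin, 62 mm wide, 20 mm high, loose bystander; origin at its underside.
Not all that is in view belongs to the job. Leave any green or red look-alike of the part that bears cover_center alone.

How it is judged:
By the outcome, as a careful person would: the job done as asked, in the order asked, and still so for the second after the job is handed in, with the robot touching nothing.
It also fails if it takes over 72 s, if anything falls off the work surface, if the arm or the gripper's body presses on something with over 40 N, if the wrist force passes 120 N, or if a joint passes its speed limit or range.

### The arm

A 7-joint arm with a two-finger parallel gripper is mounted at the origin on a cart in front of the work surface, level with it; the furniture and walls round the work are solid. World frame = base frame: x ahead of the robot, y to its left, z up, the work surface at z = 0. Lengths are in m, angles in rad, forces in N, time in s.
With the tool pointing down it reaches from about 0.425 to 0.925 m from the base axis. Payload 6.8 kg.
Tool frame: the origin (TCP) lies on the front face of the gripper's body, between the roots of the fingers; the fingertips stand 73 mm ahead of it and the grasp point (between the pads) lies 54 mm ahead of it (env.nose_length is the distance from the TCP to the fingertips, in m); z points along the fingers, y is the direction in which the jaws open and shut (so a half turn about z gives the same grasp; the last joint's range is limited). The gripper opens to 85 mm and grips with 20 to 120 N. Pads are 22 mm wide; open, the fingers measure 114 mm over their backs; the gripper's body (76 mm by 85 mm) begins 54 mm behind the grasp point. The pads swing forward as they close: fully open they stand 13 mm farther back than shut.
Start: joints at [1.2, 0.477, 0.022, 1.555, -0.011, 1.109, -0.083], TCP at [0.175, -0.652, 0.304] pointing down, gripper open.
Joint ranges: [-2.96, 2.96], [-0.34, 2.1], [-1.41, 1.46], [0.24, 2.44], [-1.37, 4.51], [0.17, 1.92], [-2.96, 2.96]. Speed limits (rad/s): [2.39, 2.39, 3.14, 3.14, 3.14, 3.14, 3.14].

### API

Orientations are given as a unit quaternion [w, x, y, z].
In Python, from cell import env, kin, camera, calibration, job gives the robot as it stands. The module is installed in compiled form; this text tells all that it offers. Calls block until the motion is done:
- env.reach(position, orientation): joint-space move of the TCP to a pose.
- env.movel(position, velocity=0.15, rot=None, stop_force=None): straight line of the TCP; rot=None keeps the orientation; velocity is the mean speed in m/s. With stop_force (N) it stops when the force on the tool has changed by that much, and returns True; else False.
- env.goto_joints(angles): joint-space move.
- env.grip(opening, f_grip=None): finger opening in m; f_grip is the grip in N (None keeps the last); returns when the fingers have stopped.
- env.dwell(seconds).
- kin.inverse_kinematics(position, orientation): joint angles nearest the present ones, or None.
- env.get_state(): the state.
- camera(name): name is "scene" or "side" or "wrist"; returns (picture, depth): 420x560x3 uint8, blue, green, red; 420x560 float32, m along the optical axis (not along the pixel's ray), 0 where there is no reading.
- calibration(name): a dict with "fx", "fy", "cx", "cy" (pixels), "k1" (the pictures are not rectified: a ray, as slopes to the right and down, at radius r is drawn at 1 + k1 r^2 times it, then the intrinsics apply), "rvec" (rotation vector, rad) and "tvec" (3), from world to camera coordinates, as OpenCV has them. Camera axes: x right, y down, z forward; pixel columns grow to the right and rows downward; lengths in m; the calibration is good to about 2 mm. A picture is of the moment at which its call begins: read the wrist's pose just before it. calibration takes no time and is no camera call; for the wrist camera it gives the pose at the moment of the call.
A pose or a line that the arm cannot do raises env.PlanningError and nothing moves.
- job.job_done(): hands the job in, once; it reports no verdict.
The state is a dict: "time": time; "qpos": joint angles; "joint_velocities": joint speeds; "joint_torque": joint torques, N m; "tcp_pos": TCP position; "orientation": TCP orientation; "force": force on the tool from outside, world axes, zero at the start; "torque": the same for the moment, N m; "opening": finger opening in m.
Only numpy, scipy, OpenCV 4.12 (cv2) and the standard library are available. Lean on these libraries where they do the work, as an engineer would, in place of code of your own. Each camera call takes 0.05 s, during which the arm holds its last target.

## Working session

There is one attempt and no reset: what is moved stays moved. The work goes in short steps, each a Python script; the robot and the scene stay as the last script left them, time stands still between calls to the robot, and variables do not carry over. Pictures are saved under pics/ and viewed, and the job is handed in when it is done.

```bash
mkdir -p pics; ls
python3 - <<'E'
from cell import env, kin, camera, calibration, job
import cv2
for n in ["scene","side","wrist"]:
    im,d=camera(n); cv2.imwrite(f"pics/{n}0.png",im)
    print(n,calibration(n))
print(env.get_state())
E
```

```text
pics
scene {'fx': 468.01733238954273, 'fy': 468.01733238954273, 'cx': 276.22026505596114, 'cy': 210.52036657309708, 'k1': -0.028178536055262812, 'rvec': array([ 1.00688556, -2.30063746,  1.20467741]), 'tvec': array([0.33848799, 0.35580313, 1.12549936])}
side {'fx': 506.5677325575525, 'fy': 506.5677325575525, 'cx': 277.60714585954156, 'cy': 209.38599560835826, 'k1': -0.19057725734486286, 'rvec': array([ 2.04687694e+00, -1.24682893e-02,  1.66251671e-03]), 'tvec': array([-0.56743551,  0.03982819,  1.43520395])}
wrist {'fx': 330.5367716383834, 'fy': 330.5367716383834, 'cx': 281.1629846813318, 'cy': 210.07552528327727, 'k1': -0.0257850574441379, 'rvec': array([-2.2929152 ,  1.75655517,  0.271513  ]), 'tvec': array([-0.67508042, -0.03912157,  0.37966635])}
{'time': 0.15, 'qpos': array([ 1.19991898,  0.47763254,  0.02232692,  1.55617931, -0.01146601,
        1.10929086, -0.08313087]), 'joint_velocities': array([ 5.27463466e-05, -1.51657794e-03, -1.32593468e-03, -3.23904318e-03,
       -4.56272683e-04, -3.87261009e-04,  2.30793877e-03]), 'joint_torque': array([ 2.95548067e-03, -5.96923292e+01,  1.61009029e+00, -2.81489003e+01,
        1.26348712e-02,  6.47067209e-03,  9.43801496e-06]), 'tcp_pos': array([ 0.17526026, -0.65150409,  0.30315267]), 'orientation': array([-6.74832996e-04,  9.91379367e-01,  1.31020889e-01, -1.48650942e-04]), 'force': array([ 0.96371303, -0.09316865, -0.57887283]), 'torque': array([ 7.99551928e-05,  3.68136977e-02, -1.32458827e-02]), 'opening': 0.08543356894166815}
```

View pics/scene0.png

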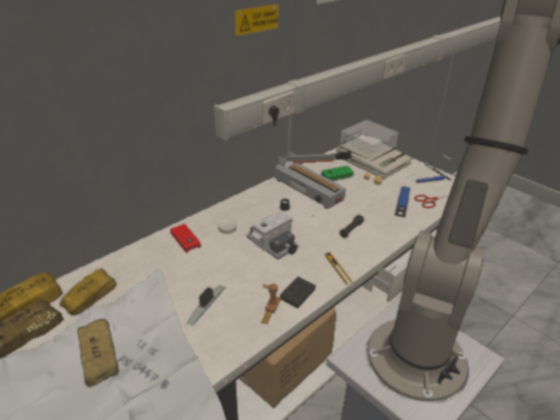

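View pics/side0.png

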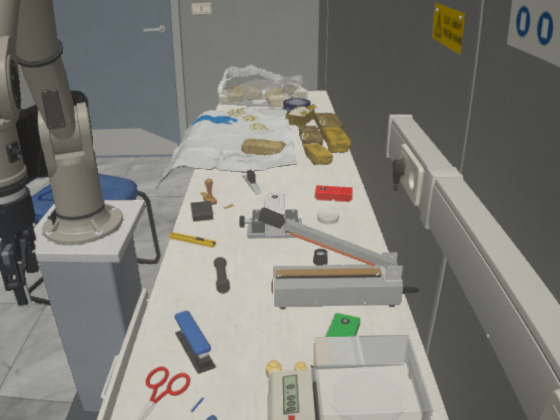

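View pics/wrist0.png

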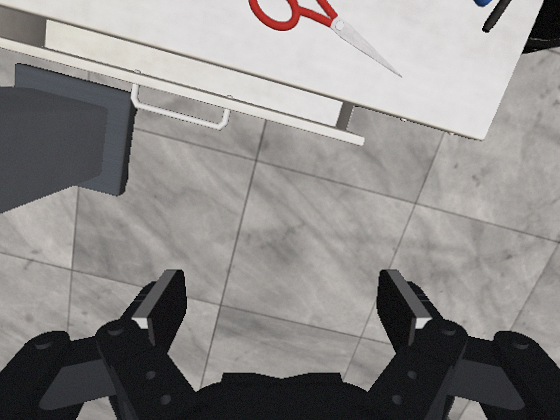

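The scene view shows the clamp and housing at (270,232), the wedge at (207,303), the tin at (227,226), the loupe at (285,204) and the torch at (352,226). There is a red look-alike at (185,237) and a green one at (337,173). In the side view the clamp is at (273,218) and the wedge at (251,182). Next I'll get rough positions.

```bash
cat > h.py <<'E'
import numpy as np, cv2
from cell import env, kin, camera, calibration, job
def rays(c,px):
    px=np.atleast_2d(np.asarray(px,float))
    K=np.array([[c['fx'],0,c['cx']],[0,c['fy'],c['cy']],[0,0,1]])
    u=cv2.undistortPoints(px.reshape(-1,1,2),K,np.array([c['k1'],0,0,0,0.])).reshape(-1,2)
    R=cv2.Rodrigues(np.asarray(c['rvec']))[0]; t=np.asarray(c['tvec'])
    d=np.c_[u,np.ones(len(u))]@R   # R^T d
    return -R.T@t, d
def plane(c,px,z):
    o,d=rays(c,px); s=(z-o[2])/d[:,2]; return o+d*s[:,None]
def dep(c,px,depth):
    o,d=rays(c,px); px=np.atleast_2d(px).astype(int)
    return o+d*depth[px[:,1],px[:,0]][:,None]
def cloud(c,depth):
    h,w=depth.shape; v,u=np.mgrid[:h,:w]
    o,d=rays(c,np.c_[u.ravel(),v.ravel()])
    P=o+d*depth.ravel()[:,None]; P[depth.ravel()==0]=np.nan
    return P.reshape(h,w,3)
def proj(c,P):
    K=np.array([[c['fx'],0,c['cx']],[0,c['fy'],c['cy']],[0,0,1]])
    return cv2.projectPoints(np.atleast_2d(P).astype(float),np.asarray(c['rvec']),np.asarray(c['tvec']),K,np.array([c['k1'],0,0,0,0.]))[0].reshape(-1,2)
def tri(obs):
    A=np.zeros((3,3));b=np.zeros(3)
    for c,p in obs:
        o,d=rays(c,p); d=d[0]/np.linalg.norm(d[0]); M=np.eye(3)-np.outer(d,d); A+=M;b+=M@o
    X=np.linalg.solve(A,b)
    return X,[np.linalg.norm(proj(c,X)[0]-p) for c,p in obs]
E
python3 - <<'E'
from h import *
c=calibration("scene");im,d=camera("scene")
for n,p in dict(clamp=(270,232),grip=(207,297),wl=(221,288),wr=(191,320),tin=(227,225),loupe=(285,203),torch=(352,226),red=(185,237)).items(): print(n,dep(c,p,d)[0].round(3))
x=im[180:340,160:400]; cv2.imwrite("pics/s1.png",cv2.resize(x,None,fx=3.3,fy=3.3,interpolation=cv2.INTER_CUBIC))
c=calibration("side");im,d=camera("side")
for n,p in dict(clamp=(275,203),grip=(251,177),tin=(328,212),loupe=(320,255),torch=(221,272),red=(334,192)).items(): print(n,dep(c,p,d)[0].round(3))
x=im[150:310,180:400]; cv2.imwrite("pics/s2.png",cv2.resize(x,None,fx=3.5,fy=3.5,interpolation=cv2.INTER_CUBIC))
E
```

```text
clamp [ 0.533 -0.008  0.074]
grip [0.471 0.273 0.039]
wl [0.502 0.205 0.005]
wr [0.464 0.332 0.001]
tin [0.709 0.02  0.016]
loupe [ 0.657 -0.192  0.033]
torch [ 0.427 -0.273  0.022]
red [0.733 0.165 0.029]
clamp [ 0.56  -0.05   0.085]
grip [0.484 0.242 0.034]
tin [0.713 0.025 0.017]
loupe [ 0.669 -0.222  0.029]
torch [ 0.433 -0.287  0.025]
red [0.742 0.136 0.028]
```

View pics/s1.png

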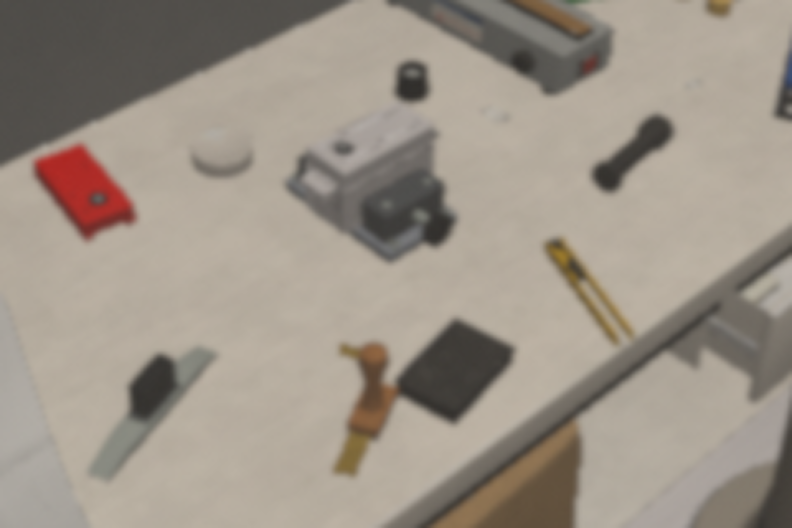

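View pics/s2.png

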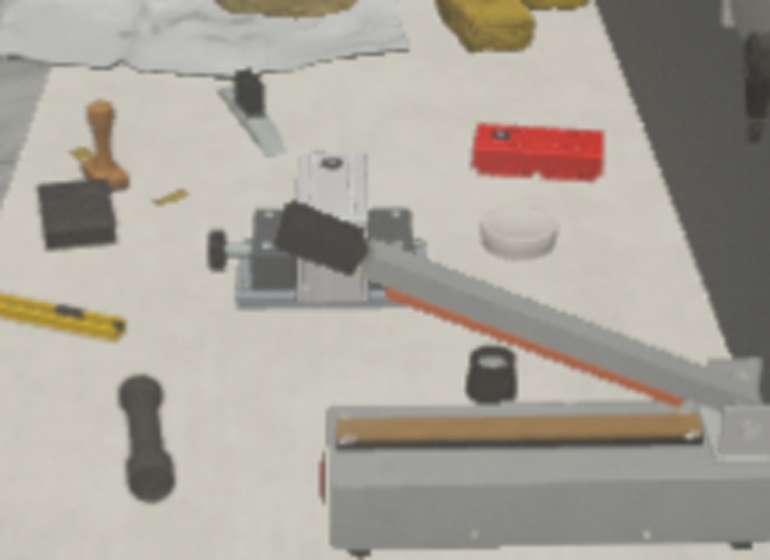

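Run:
```python
from h import *
c=calibration("wrist");s=env.get_state()
o,d=rays(c,[(c['cx'],c['cy'])])
from scipy.spatial.transform import Rotation as R
q=s['orientation'];r=R.from_quat([*q[1:],q[0]])
print("cam in tool",r.inv().apply(o-s['tcp_pos']),"axis",r.inv().apply(d[0]), "img right",r.inv().apply(cv2.Rodrigues(c['rvec'])[0][0]))
c=calibration("side");im,dd=camera("side")
for p in [(262,214),(275,220),(290,226),(310,237),(335,248),(370,260),(335,285),(240,222)]: print(p,dep(c,p,dd)[0].round(3))
c=calibration("scene");im,dd=camera("scene")
for p in [(345,155),(325,158),(300,158)]: print(p,dep(c,p,dd)[0].round(3))
import itertools
for nm,pos in dict(w=(0.48,0.265,0.3),c=(0.54,-0.02,0.3),cl=(0.54,0.12,0.17),cr=(0.54,-0.16,0.17),pl=(0.64,0.28,0.1)).items():
  for a in (45,-45,38,-38,52,-52):
    a_=np.radians(a);j=kin.inverse_kinematics(pos,[0,np.cos(a_),np.sin(a_),0]);print(nm,a,None if j is None else np.round(j,2))
```

```text
cam in tool [ 0.07675951  0.00091385 -0.06966406] axis [-2.99825729e-01 -1.23040025e-04  9.53993982e-01] img right [3.31070351e-04 9.99999918e-01 2.33023928e-04]
(262, 214) [ 0.534 -0.364  0.217]
(275, 220) [ 0.56  -0.365  0.204]
(290, 226) [ 0.59  -0.36   0.187]
(310, 237) [ 0.631 -0.363  0.162]
(335, 248) [ 0.685 -0.362  0.134]
(370, 260) [ 0.763 -0.357  0.1  ]
(335, 285) [ 0.686 -0.386  0.057]
(240, 222) [ 0.465 -0.057  0.031]
(345, 155) [ 0.534 -0.336  0.217]
(325, 158) [ 0.617 -0.337  0.171]
(300, 158) [ 0.733 -0.338  0.123]
w 45 [ 0.16  0.45 -1.    1.82  0.42  1.11 -0.99]
w -45 [ 0.27  0.53 -1.18  1.81  0.53  1.17  2.06]
w 38 [ 0.16  0.45 -1.    1.82  0.42  1.11 -1.23]
w -38 [ 0.27  0.53 -1.18  1.81  0.53  1.17  2.3 ]
w 52 [ 0.16  0.45 -1.01  1.82  0.42  1.11 -0.75]
w -52 [ 0.27  0.53 -1.18  1.81  0.53  1.17  1.81]
c 45 [ 0.45  0.33 -0.65  1.85  0.23  1.04 -0.29]
c -45 [-0.99  0.56  1.29  1.93 -0.61  1.12 -2.6 ]
c 38 [ 0.43  0.32 -0.62  1.85  0.22  1.04 -0.52]
c -38 [-0.99  0.56  1.29  1.93 -0.61  1.12 -2.36]
c 52 [ 0.48  0.33 -0.68  1.85  0.24  1.04 -0.05]
c -52 [ 0.82  0.51 -
[... 238 characters left out ...]
[ 0.32  0.6  -0.85  1.92  0.57  0.89 -0.58]
cl -52 [ 0.52  0.78 -1.19  1.91  0.84  1.07  1.86]
cr 45 [ 0.57  0.51 -0.5   1.91  0.33  0.8  -0.11]
cr -45 [ 0.07  0.46  0.14  1.95 -0.09  0.74 -2.88]
cr 38 [ 0.54  0.5  -0.46  1.91  0.3   0.79 -0.33]
cr -38 [ 0.11  0.46  0.09  1.94 -0.06  0.74 -2.67]
cr 52 [ 0.6   0.52 -0.54  1.91  0.36  0.81  0.11]
cr -52 [-0.64  0.91  1.27  1.99 -1.01  1.09 -2.29]
pl 45 [ 0.04  0.9  -0.85  1.58  0.77  1.01 -1.04]
pl -45 [ 0.19  1.1  -1.2   1.57  1.07  1.24  1.94]
pl 38 [ 0.02  0.89 -0.81  1.58  0.73  1.   -1.27]
pl -38 [ 0.19  1.1  -1.2   1.57  1.07  1.24  2.18]
pl 52 [ 0.02  0.89 -0.82  1.58  0.74  1.   -0.78]
pl -52 [ 0.19  1.1  -1.2   1.57  1.07  1.24  1.7 ]
```

Run:
```python
from h import *
import pickle
q=[0,2**-.5,2**-.5,0]
s=env.get_state()
p=s['tcp_pos'].copy();p[2]=.41
env.movel(p,velocity=.3)
V={}
for n,pos in dict(A=(.47,.12,.39),B=(.58,.10,.39)).items():
    if n=='A': env.reach(pos,q)
    else: env.movel(pos,velocity=.25)
    c=calibration("wrist");im,d=camera("wrist");V[n]=(c,im,d);cv2.imwrite(f"pics/w{n}.png",im)
    s=env.get_state();print(n,s['time'],s['tcp_pos'].round(4))
pickle.dump(V,open("V.pkl","wb"))
```

```text
A 3.8083 [0.4704 0.1192 0.3899]
B 4.4583 [0.5795 0.1004 0.3898]
```

View pics/wA.png

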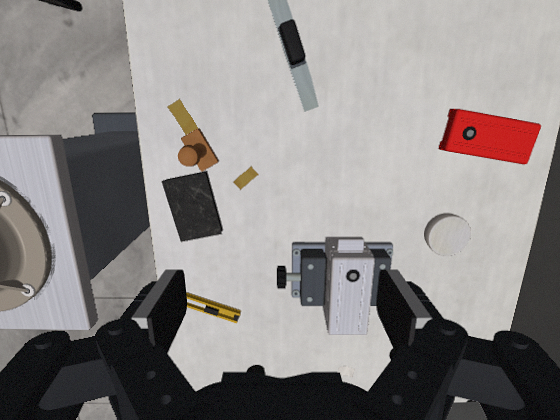

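View pics/wB.png

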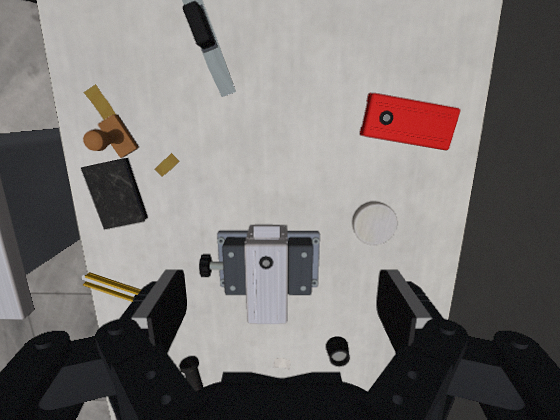

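A shows the wedge grip at (291,43), the aluminium cover in the clamp at (348,290) and the lug at (350,244). The red one at (490,136) lies free on the table. In B the grip is at (200,25), the cover at (266,280) and the loupe at (339,350). Candidates for the cover in A are aluminium (348,290) and red (490,136), plus the green one in the scene view at (337,173). The clamped aluminium one fits; I'll check it in enlarged crops.

Run:
```python
from h import *
import pickle
V=pickle.load(open("V.pkl","rb"))
a=V['A'][1];b=V['B'][1]
z=lambda i,x,y,w,h,f:cv2.resize(i[y:y+h,x:x+w],None,fx=f,fy=f,interpolation=cv2.INTER_CUBIC)
cv2.imwrite("pics/c1.png",np.hstack([z(a,270,225,130,120,3),z(b,195,215,130,120,3)]))
cv2.imwrite("pics/c2.png",np.hstack([z(a,240,0,100,120,4),z(b,160,0,100,120,4)]))
```

```text
(no output)
```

View pics/c1.png

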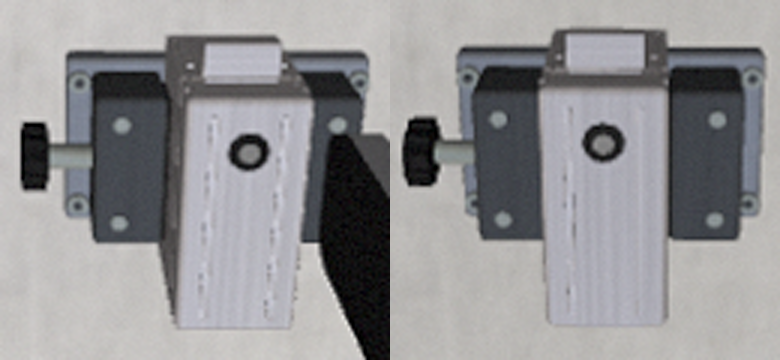

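View pics/c2.png

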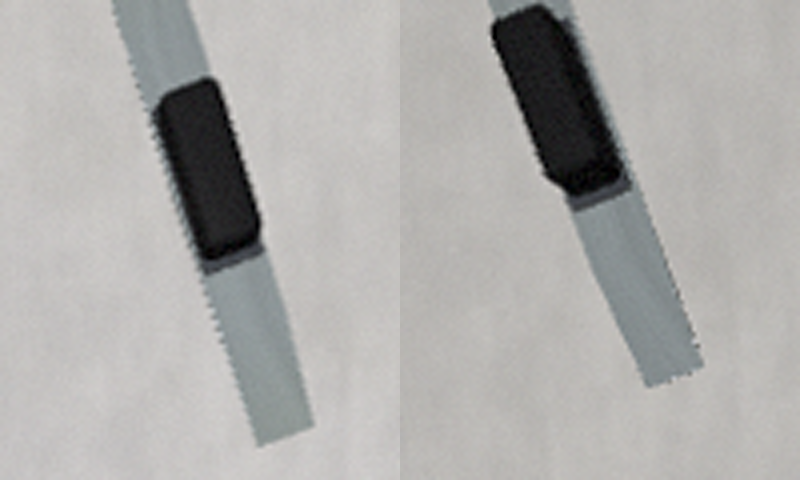

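The crops confirm it: a bare aluminium cover with a hole, seated in the clamp, lug above it. The wedge is pale steel with a black grip. Next step: triangulate.

Run:
```python
from h import *
import pickle
V=pickle.load(open("V.pkl","rb"))
cA,a,dA=V['A'];cB,b,dB=V['B']
f=lambda p,o,s,dx=0:((p[0]-dx+.5)/s-.5+o[0],(p[1]+.5)/s-.5+o[1])
P={}
for n,pa,pb in [("hole",(249,152),(604,143)),("covTL",(184,97),(541,83)),("covTR",(311,97),(668,83)),("covBR",(291,327),(666,325)),("covBL",(176,327),(548,325)),("lugL",(205,42),(566,33)),("lugR",(278,40),(645,33))]:
    X,e=tri([(cA,f(pa,(270,225),3)),(cB,f(pb,(195,215),3,390))]);print(n,X.round(4),np.round(e,1))
for n,pa,pb in [("tipL",(259,446),(648,387)),("tipR",(314,426),(704,367)),("gripTL",(160,100),(494,25)),("gripTR",(213,78),(545,5)),("gripBR",(260,232),(617,165)),("gripBL",(207,258),(568,188))]:
    X,e=tri([(cA,f(pa,(240,0),4)),(cB,f(pb,(160,0),4,400))]);print(n,X.round(4),np.round(e,1))
for nm,c,d in (("A",cA,dA),("B",cB,dB)):
    C=cloud(c,d)
    m=(C[...,0]>.4)&(C[...,0]<.8)&(abs(C[...,1]-.0)<.1)&(abs(C[...,2]-.086)<.006)
    m&=(C[...,0]<.65)
    r=cv2.minAreaRect(C[m][:,:2].astype(np.float32)*1000);print(nm,"cover",r,np.median(C[m],0))
    m=(C[...,0]>.4)&(C[...,0]<.55)&(C[...,1]>.15)&(C[...,2]>.035)&(C[...,2]<.06)
    if m.sum()>10: print(nm,"grip",cv2.minAreaRect(C[m][:,:2].astype(np.float32)*1000),np.median(C[m],0),m.sum())
    m=(abs(C[...,0]-.55)<.05)&(C[...,1]>.01)&(C[...,1]<.1)&(abs(C[...,2]-.064)<.005)
    print(nm,"lug",m.sum(),cv2.minAreaRect(C[m][:,:2].astype(np.float32)*1000),np.median(C[m],0))
```

```text
hole [ 0.5612 -0.0094  0.0859] [0. 0.]
covTL [0.5344 0.012  0.0751] [0.7 0.7]
covTR [0.5876 0.0135 0.0785] [0.7 0.7]
covBR [ 0.5875 -0.1019  0.0812] [0.2 0.2]
covBL [ 0.5347 -0.1008  0.0824] [0.3 0.3]
lugL [0.5445 0.0305 0.0616] [0.2 0.2]
lugR [0.5782 0.0279 0.0538] [0.4 0.4]
tipL [0.5018 0.1889 0.0019] [0. 0.]
tipR [ 5.202e-01  1.953e-01 -5.000e-04] [0. 0.]
gripTL [0.4694 0.2851 0.0389] [0.4 0.4]
gripTR [0.4844 0.2902 0.0396] [0. 0.]
gripBR [0.4995 0.2517 0.024 ] [0. 0.]
gripBL [0.4836 0.2453 0.0212] [0.5 0.5]
A cover ((560.2573852539062, -41.92093276977539), (116.11128997802734, 54.55009460449219), 89.79350280761719) [ 0.55981149 -0.03767274  0.08555652]
A grip ((484.21026611328125, 267.4583740234375), (18.84190559387207, 43.89958572387695), 19.96268081665039) [0.48359312 0.26735997 0.04487324] 690
A lug 415 ((560.3897094726562, 21.622802734375), (52.906288146972656, 19.16288948059082), 2.288963556289673) [0.56083292 0.02125185 0.06366962]
B cover ((560.7756958007812, -42.417030334472656), (53.6757926940918, 115.14285278320312), 0.3070487678050995) [ 0.5613425  -0.03758692  0.08560091]
B grip ((484.067138671875, 267.027587890625), (18.94988441467285, 44.39520263671875), 18.62813949584961) [0.48508003 0.26649763 0.04472127] 717
B lug 428 ((561.0482788085938, 21.560806274414062), (53.03510665893555, 18.584396362304688), 0.6051753759384155) [0.56073657 0.02092464 0.06368424]
```

Both views agree. The cover centre is (0.5605,-0.042) with its top at 0.0857, size 116x54 and yaw about 0. The lug is at z 0.0637. The wedge grip is at (0.484,0.267), yaw about 19.5°, top 0.045, and the tip lies 80 mm from it, as it should. Next I'll grasp the wedge.

Run:
```python
from h import *
a=np.radians(45+19.5/2); q=[0,np.cos(a),np.sin(a),0]
env.reach((.484,.267,.20),q)
print("stop",env.movel((.484,.267,.087),velocity=.12,stop_force=15))
s0=env.get_state();print(s0['time'],s0['tcp_pos'],s0['force'].round(1))
env.grip(0.0,f_grip=100)
s=env.get_state();print(s['time'],s['tcp_pos'],s['force'].round(1),s['opening'])
env.movel((.484,.267,.20),velocity=.2)
s=env.get_state();print(s['time'],s['tcp_pos'],s['force'].round(1),s['opening'])
c=calibration("wrist");im,d=camera("wrist");cv2.imwrite("pics/g1.png",im)
```

```text
stop False
6.6 [0.4843768  0.26743312 0.08770432] [ 0.1 -0.3  0.6]
7.2333 [0.48419162 0.26713459 0.08732072] [-0.1 -1.1  4.8] 0.01666429299493143
7.95 [0.48355223 0.26616985 0.19882016] [ 0.8 -0.  -2.2] 0.016588247372962318
```

View pics/g1.png

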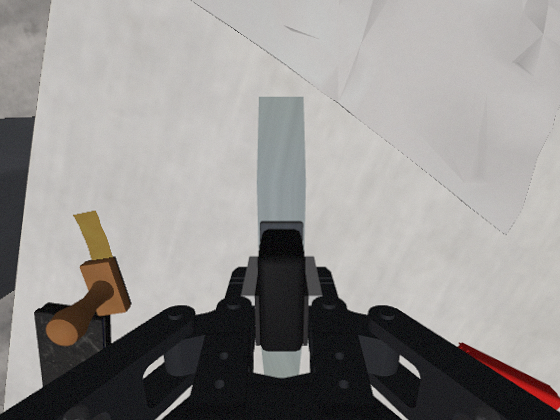

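The wedge is held upright and square, its far tip at (259..304, 97). I'll measure the tip in the tool frame, then move in and touch the left ledge.

Run:
```python
from h import *
from scipy.spatial.transform import Rotation as R
c=calibration("wrist");im,d=camera("wrist");s=env.get_state()
q=s['orientation'];r=R.from_quat([*q[1:],q[0]])
C=cloud(c,d)
T=r.inv().apply((C.reshape(-1,3)-s['tcp_pos'])).reshape(C.shape)
for row in (98,100,103,110,130,150,180,200): print(row,T[row,281].round(4), T[row,270].round(4),T[row,295].round(4))
P=plane(c,[(258.5,96.5),(304.5,96.5)],s['tcp_pos'][2]-.0858)
print(r.inv().apply(P-s['tcp_pos']).round(4))
```

```text
98 [ 0.0794 -0.      0.0856] [ 0.0794 -0.0049  0.0853] [0.0794 0.0062 0.0859]
100 [ 0.0785 -0.      0.0853] [ 0.0785 -0.005   0.0861] [0.0785 0.0062 0.0851]
103 [ 0.0772 -0.      0.0845] [ 0.0772 -0.005   0.0856] [0.0772 0.0062 0.0846]
110 [ 0.0742 -0.      0.0848] [nan nan nan] [0.0742 0.0062 0.0841]
130 [ 0.0656 -0.      0.082 ] [ 0.0657 -0.005   0.0817] [0.0657 0.0062 0.0811]
150 [ 0.057  -0.0001  0.08  ] [ 0.057  -0.005   0.0797] [0.0571 0.0062 0.0791]
180 [ 0.0444 -0.0001  0.0746] [ 0.0442 -0.005   0.0754] [0.0445 0.0062 0.0743]
200 [ 0.0352 -0.0001  0.0745] [ 0.0348 -0.0051  0.0759] [0.0346 0.0064 0.0764]
[[ 0.08   -0.0101  0.0858]
 [ 0.08    0.0104  0.0857]]
```

```bash
cat >> h.py <<'E'
Q=[0,2**-.5,2**-.5,0]
EY=-.042; CX=.5605
def st(m=""):
    s=env.get_state();print(m,"t",round(s['time'],2),"tcp",s['tcp_pos'].round(4),"F",s['force'].round(1),"T",s['torque'].round(2),"op",round(s['opening'],4));return s
E
python3 - <<'E'
from h import *
env.reach((CX,.125,.19),Q)
env.movel((CX,.125,.156),velocity=.15);st()
env.movel((CX,.100,.156),velocity=.1);st()
print(env.movel((CX,.100,.147),velocity=.02,stop_force=3));st("touch")
c=calibration("wrist");im,d=camera("wrist");cv2.imwrite("pics/t1.png",im)
im,d=camera("side");cv2.imwrite("pics/t1s.png",cv2.resize(im[150:310,180:400],None,fx=3.5,fy=3.5,interpolation=cv2.INTER_CUBIC))
E
```

```text
t 9.12 tcp [0.5596 0.126  0.1555] F [-0.1  0.3 -2.1] T [ 0.   -0.08 -0.06] op 0.0171
 t 9.52 tcp [0.5609 0.0995 0.1565] F [-0.3  0.4 -1.9] T [ 0.05 -0.02  0.04] op 0.0165
True
touch t 9.88 tcp [0.5606 0.1009 0.1503] F [1.2 1.  3.4] T [-0.09 -0.14  0.09] op 0.0166
```

View pics/t1.png

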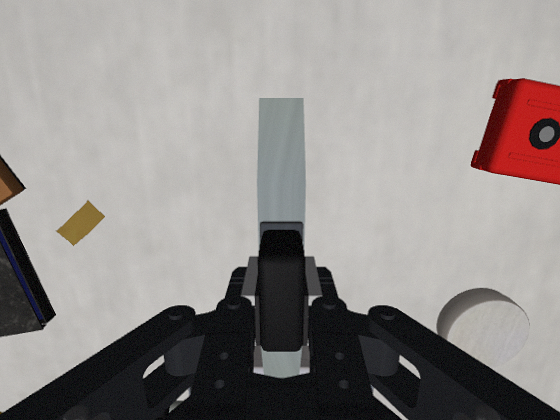

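View pics/t1s.png

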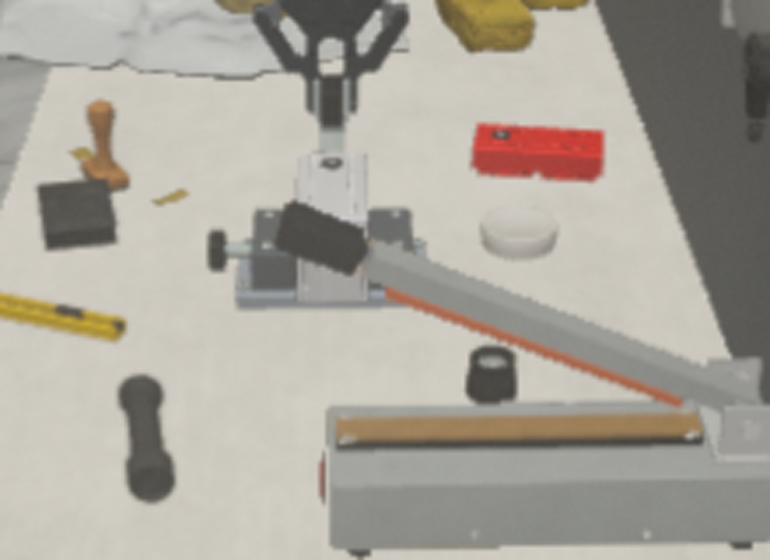

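Run:
```python
from h import *
z=.1508
for s in (7,12,18,23.5):
    r=env.movel((CX,.096-s/1000,z),velocity=.04,stop_force=35);st(f"s={s} {r}")
```

```text
s=7 False t 10.4 tcp [0.5604 0.0879 0.1505] F [-0.2 -1.3  0.4] T [-0.25  0.   -0.05] op 0.0164
s=12 False t 10.68 tcp [0.5604 0.0843 0.1508] F [0.3 2.4 0.6] T [ 0.49 -0.02  0.01] op 0.0169
s=18 False t 10.97 tcp [0.5605 0.079  0.1509] F [ 0.4  4.4 -0.3] T [ 1.11 -0.13  0.03] op 0.017
s=23.5 False t 11.26 tcp [0.5605 0.0726 0.1509] F [0.6 3.8 2. ] T [ 0.78  0.04 -0.02] op 0.017
```

```bash
cat >> h.py <<'E'
def cover(names=("wrist","scene"),tag=None):
    for n in names:
        c=calibration(n);im,d=camera(n);C=cloud(c,d)
        if tag: cv2.imwrite(f"pics/{tag}_{n}.png",im)
        # central band of the cover, 8 mm off the edges
        m=(abs(C[...,0]-CX)<.021)&(abs(C[...,1]-EY)<.052)&(C[...,2]>.080)&(C[...,2]<.108)
        P=C[m]
        if len(P)<20: print(n,"few",len(P));continue
        for k in range(3):
            A=np.c_[np.ones(len(P)),P[:,1]-EY,P[:,0]-CX];w=np.linalg.lstsq(A,P[:,2],rcond=None)[0]
            r=P[:,2]-A@w;P=P[abs(r)<max(.001,2*r.std())]
        print(n,len(P),"left z",round((w[0]+.058*w[1])*1000,2),"right z",round((w[0]-.058*w[1])*1000,2),"roll",round(w[2],3),"res",round(r.std()*1000,2),"yrange",P[:,1].min().round(3),P[:,1].max().round(3))
E
python3 - <<'E'
from h import *
st("settled")
cover(("scene",))
env.movel((CX,.122,.1509),velocity=.12);st()
env.movel((CX,.122,.22),velocity=.25)
env.movel((.60,.08,.30),velocity=.3)
st();cover(tag="k1")
E
```

```text
settled t 11.26 tcp [0.5605 0.0726 0.1509] F [0.6 3.8 2. ] T [ 0.78  0.04 -0.02] op 0.017
scene 235 left z 89.15 right z 84.95 roll -0.011 res 1.51 yrange -0.094 0.01
 t 11.88 tcp [0.5603 0.1212 0.1504] F [ 0.3 -0.4 -0.3] T [-0.03  0.02 -0.05] op 0.0165
 t 12.78 tcp [0.5997 0.0788 0.2988] F [-0.7  0.  -1.7] T [ 0.06  0.   -0.03] op 0.0163
wrist 348 left z 89.41 right z 85.76 roll 0.007 res 0.56 yrange -0.094 0.01
scene 235 left z 89.39 right z 85.56 roll -0.009 res 1.45 yrange -0.094 0.009
```

View pics/k1_wrist.png

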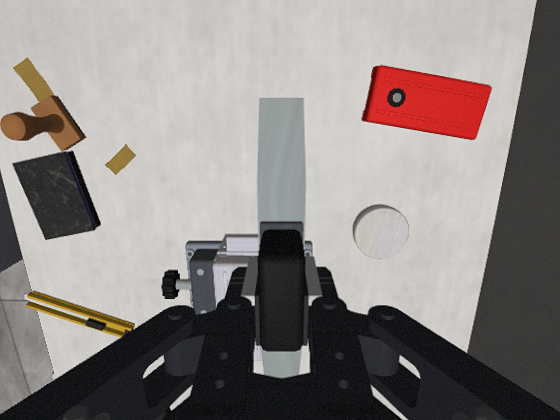

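The left end stays about 3.7 mm up, and both cameras agree. Now the right end.

```bash
cat >> h.py <<'E'
def pry(side,smax,zr=.1508):
    # side +1: left (+y) end, -1: right end
    y=lambda s: EY+side*(.058+.080-s/1000)
    env.movel((CX,y(-22),.22),velocity=.3)
    env.movel((CX,y(-22),.156),velocity=.2)
    env.movel((CX,y(-5),.156),velocity=.1)
    r=env.movel((CX,y(-5),.147),velocity=.025,stop_force=3);s=st(f"touch {r}")
    for k in (7,14,smax):
        r=env.movel((CX,y(k),zr),velocity=.05,stop_force=35);st(f"s={k} {r}")
    cover(("scene",))
    env.movel((CX,y(-22),zr),velocity=.12);st("out")
    env.movel((CX,y(-22),.22),velocity=.3)
    cover(("scene",))
E
python3 - <<'E'
from h import *
env.movel((CX,.0,.26),velocity=.3)
pry(-1,24)
E
```

```text
touch True t 15.27 tcp [ 0.561  -0.1856  0.1509] F [-0.5 -0.4  3.6] T [ 0.23  0.09 -0.  ] op 0.0166
s=7 False t 15.66 tcp [ 0.5609 -0.172   0.151 ] F [0.9 0.5 3.5] T [ 0.38 -0.23 -0.09] op 0.0167
s=14 False t 15.95 tcp [ 0.5608 -0.1672  0.1512] F [ 0.3 -4.7  5.3] T [-0.66 -0.2  -0.03] op 0.0168
s=24 False t 16.3 tcp [ 0.5608 -0.1567  0.1512] F [ 1.  -4.   7.4] T [-0.47 -0.08 -0.04] op 0.0164
scene 258 left z 88.15 right z 90.52 roll 0.002 res 1.64 yrange -0.093 0.01
out t 16.88 tcp [ 0.5597 -0.2016  0.15  ] F [ 0.3  1.3 -1.1] T [ 0.01 -0.03  0.02] op 0.0167
scene 262 left z 88.77 right z 89.65 roll -0.002 res 1.63 yrange -0.094 0.009
```

Both ends are latched, left about 3 mm and right about 4 mm up. Next: left to about 7.8 mm, then right.

Run:
```python
from h import *
env.movel((CX,-.04,.235),velocity=.4)
pry(+1,34.8)
```

```text
touch True t 19.65 tcp [0.5608 0.1017 0.1501] F [-0.5  0.4  3.2] T [-0.26 -0.04  0.02] op 0.0165
s=7 False t 20.04 tcp [0.5604 0.088  0.1506] F [-0.7 -0.7 -0.5] T [-0.11 -0.04  0.02] op 0.0164
s=14 False t 20.33 tcp [0.5605 0.0814 0.1507] F [ 0.1 -0.5 -0.8] T [-0.09 -0.01  0.04] op 0.0165
s=34.8 False t 20.9 tcp [0.5607 0.06   0.1509] F [-0.5 -0.8  0.4] T [-0.29 -0.07 -0.03] op 0.0168
scene 213 left z 93.69 right z 89.34 roll 0.017 res 1.51 yrange -0.094 0.008
out t 21.57 tcp [0.5603 0.1176 0.1504] F [ 0.6  0.1 -1.8] T [-0.08 -0.01  0.02] op 0.0163
scene 256 left z 92.85 right z 89.18 roll -0.009 res 1.53 yrange -0.094 0.01
```

Run:
```python
from h import *
env.movel((CX,.0,.24),velocity=.4)
pry(-1,35)
env.movel((.60,.06,.31),velocity=.35)
st();cover(tag="k4")
```

```text
touch True t 24.37 tcp [ 0.5609 -0.1857  0.1509] F [ 0.5 -0.1  3.2] T [0.2  0.02 0.05] op 0.0163
s=7 False t 24.76 tcp [ 0.5606 -0.1717  0.1509] F [-0.1  1.2  3.3] T [0.55 0.   0.  ] op 0.0168
s=14 False t 25.05 tcp [ 0.5607 -0.1655  0.151 ] F [0.2 1.8 3.5] T [ 0.63 -0.05 -0.01] op 0.0164
s=35 False t 25.62 tcp [ 0.5608 -0.1453  0.1511] F [-0.5 -0.1  6.3] T [0.35 0.04 0.  ] op 0.0166
scene 254 left z 91.93 right z 93.5 roll -0.015 res 1.65 yrange -0.094 0.01
out t 26.29 tcp [ 0.5597 -0.2018  0.1501] F [-1.   0.4 -1.5] T [ 0.05 -0.03  0.03] op 0.0163
scene 255 left z 92.49 right z 91.72 roll 0.003 res 1.56 yrange -0.094 0.01
 t 27.68 tcp [0.5996 0.0577 0.3084] F [ 0.6 -1.3 -2.1] T [-0.07 -0.03 -0.03] op 0.0167
wrist 955 left z 92.57 right z 92.72 roll 0.018 res 0.74 yrange -0.049 0.01
scene 251 left z 92.31 right z 91.74 roll 0.013 res 1.52 yrange -0.093 0.009
```

View pics/k4_wrist.png

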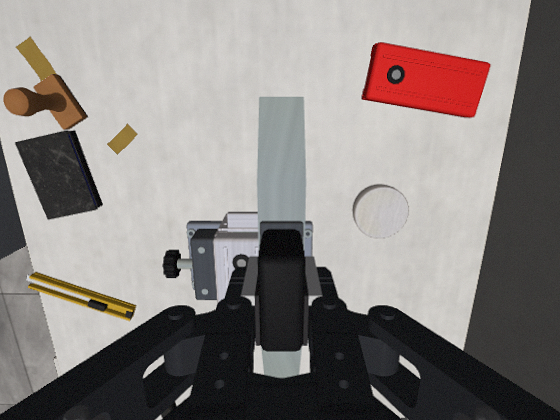

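Both ends are about 6.5–7 mm up and free; the hole is at (240,262) and the lug at (240,220). Next, lay the wedge back where it came from.

Run:
```python
from h import *
a=np.radians(45+19.5/2); q=[0,np.cos(a),np.sin(a),0]
env.reach((.484,.267,.17),q)
env.movel((.484,.267,.094),velocity=.2)
print(env.movel((.484,.267,.084),velocity=.03,stop_force=4));st("down")
env.grip(.04);st("open")
env.grip(.085)
env.movel((.484,.267,.22),velocity=.3)
im,d=camera("scene");cv2.imwrite("pics/p1.png",cv2.resize(im[180:340,160:400],None,fx=3.3,fy=3.3))
env.reach((CX,.04,.30),Q)
st();cover(tag="k5")
```

```text
True
down t 29.71 tcp [0.4853 0.2677 0.0871] F [-0.2 -0.5  5.7] T [-0.07 -0.01 -0.05] op 0.0169
open t 30.06 tcp [0.4844 0.2669 0.0859] F [-0.5  0.2 -0.8] T [-0.01  0.01  0.03] op 0.04
 t 32.22 tcp [0.5598 0.0417 0.2993] F [-0.3  0.1  0.6] T [0.06 0.05 0.01] op 0.0851
wrist 3795 left z 92.49 right z 92.01 roll 0.001 res 0.59 yrange -0.094 0.01
scene 260 left z 91.82 right z 91.84 roll -0.011 res 1.44 yrange -0.094 0.01
```

View pics/k5_wrist.png

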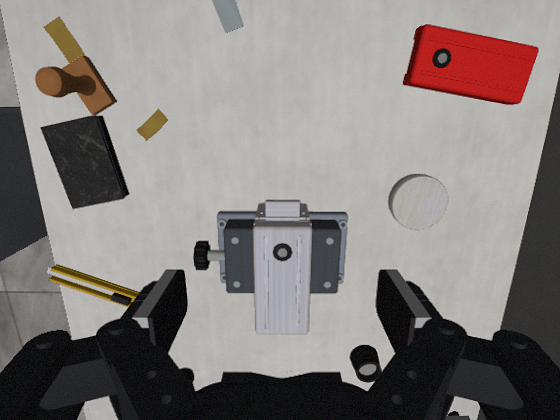

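View pics/p1.png

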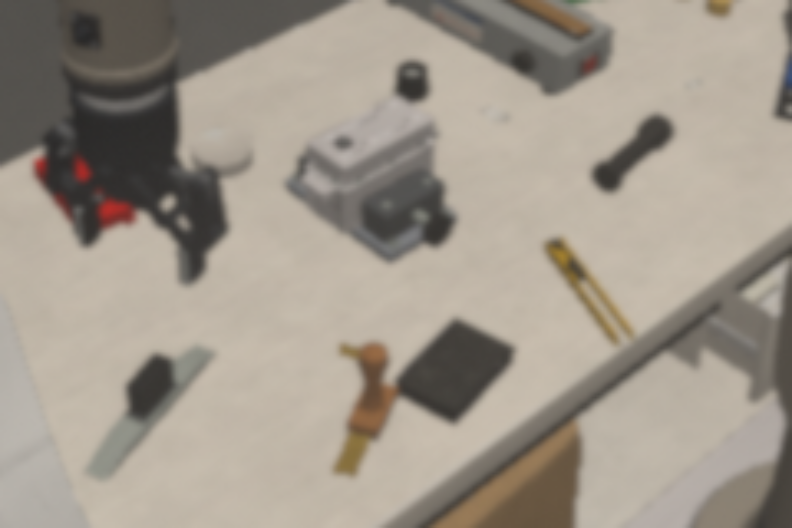

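The wedge lies flat at crop (150,395). The cover is level, left 92.5 and right 92.0 mm against 85.6 seated, and square at (282,275). Now grasp across x, fingertips above the rim, and lift.

Run:
```python
from h import *
env.reach((CX,EY,.22),Q)
print(env.movel((CX,EY,.142),velocity=.15,stop_force=10));st("at")
env.grip(0.0,f_grip=45);st("gripped")
print(env.movel((CX,EY,.165),velocity=.06,stop_force=25));st("up")
```

```text
False
at t 33.52 tcp [ 0.5612 -0.0411  0.1429] F [-0.3 -0.3 -0.1] T [-0.03  0.02  0.01] op 0.0847
gripped t 33.91 tcp [ 0.5612 -0.0419  0.1431] F [-1.4 -0.2  6.2] T [-0.04  0.26 -0.03] op 0.0533
False
up t 34.44 tcp [ 0.5605 -0.0421  0.1652] F [-0.2 -0.4 -2.2] T [-0.   -0.01  0.  ] op 0.0529
```

Run:
```python
from h import *
env.movel((CX,EY,.24),velocity=.2);st("high")
c=calibration("wrist");im,d=camera("wrist");cv2.imwrite("pics/l1.png",im)
im,d=camera("scene");cv2.imwrite("pics/l1s.png",cv2.resize(im[130:290,160:400],None,fx=3.3,fy=3.3))
```

```text
high t 34.97 tcp [ 0.5601 -0.0424  0.2393] F [-0.2 -0.9 -1.8] T [-0.04  0.07  0.04] op 0.0532
```

View pics/l1.png

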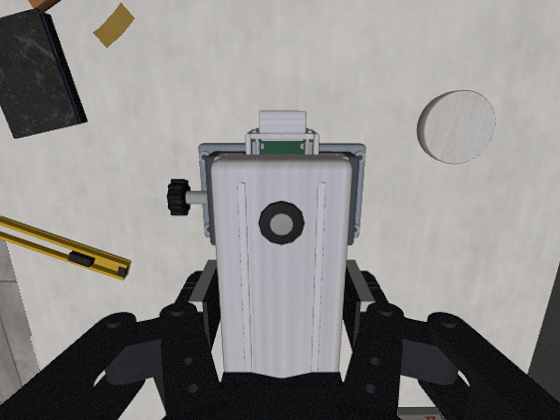

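View pics/l1s.png

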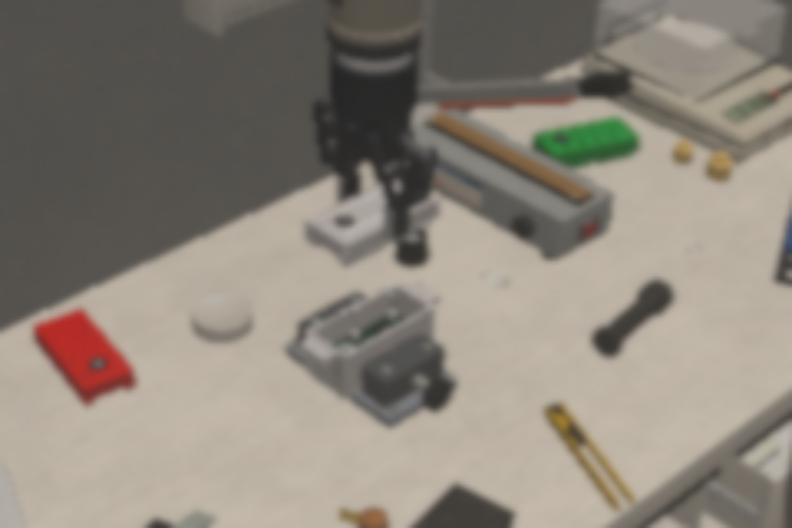

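The cover is held level (wrist hole at (281,222)) and the shell below stands open. I'll check the place is clear, then lay it down.

Run:
```python
from h import *
import pickle
V=pickle.load(open("V.pkl","rb"))
print("red corners",plane(V['A'][0],[(440,150),(450,108),(540,125),(530,163)],.025).round(3))
c,im,d=V['A'];C=cloud(c,d)
m=(abs(C[...,0]-.64)<.07)&(abs(C[...,1]-.28)<.075);print("place z",np.nanpercentile(C[m][:,2],[1,50,99]).round(4),np.nanmax(C[m][:,1]))
env.movel((.60,.12,.22),velocity=.3)
env.movel((.64,.28,.15),velocity=.3)
env.movel((.64,.28,.088),velocity=.15)
print(env.movel((.64,.28,.073),velocity=.03,stop_force=4));st("down")
env.grip(.066);st("open")
env.movel((.64,.28,.20),velocity=.2)
env.movel((.60,.18,.33),velocity=.3)
env.grip(.085)
st()
c=calibration("wrist");im,d=camera("wrist");cv2.imwrite("pics/f1.png",im)
C=cloud(c,d);m=(abs(C[...,0]-.64)<.05)&(abs(C[...,1]-.28)<.08)&(C[...,2]>.015)
print(cv2.minAreaRect(C[m][:,:2].astype(np.float32)*1000),np.percentile(C[m][:,2],[5,50,95]).round(4))
im,d=camera("scene");cv2.imwrite("pics/f1s.png",cv2.resize(im[130:340,100:400],None,fx=2.6,fy=2.6))
```

```text
red corners [[0.679 0.141 0.025]
 [0.685 0.194 0.025]
 [0.807 0.173 0.025]
 [0.804 0.124 0.025]]
place z [-0.0023 -0.0001  0.0019] 0.32243124242408927
True
down t 37.47 tcp [0.6407 0.2805 0.0805] F [-0.7 -0.8  4.9] T [-0.14  0.17 -0.04] op 0.0531
open t 37.75 tcp [0.64   0.2799 0.0792] F [0.4 0.7 0.1] T [-0.02  0.02  0.01] op 0.0658
 t 39.55 tcp [0.5997 0.1807 0.3289] F [-0.9  0.1  0.2] T [0.01 0.02 0.01] op 0.0853
((629.6900634765625, 277.73406982421875), (77.25706481933594, 155.12176513671875), 0.5313147902488708) [0.0282 0.0303 0.0525]
```

View pics/f1.png

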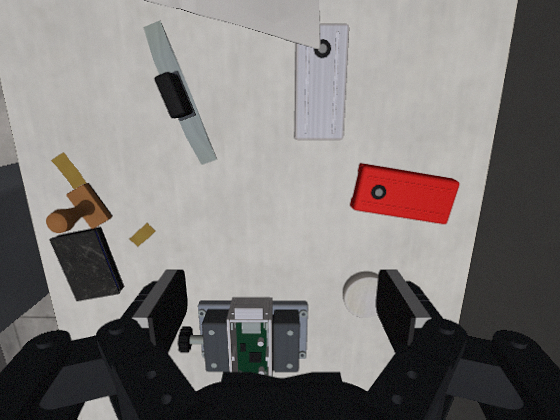

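View pics/f1s.png

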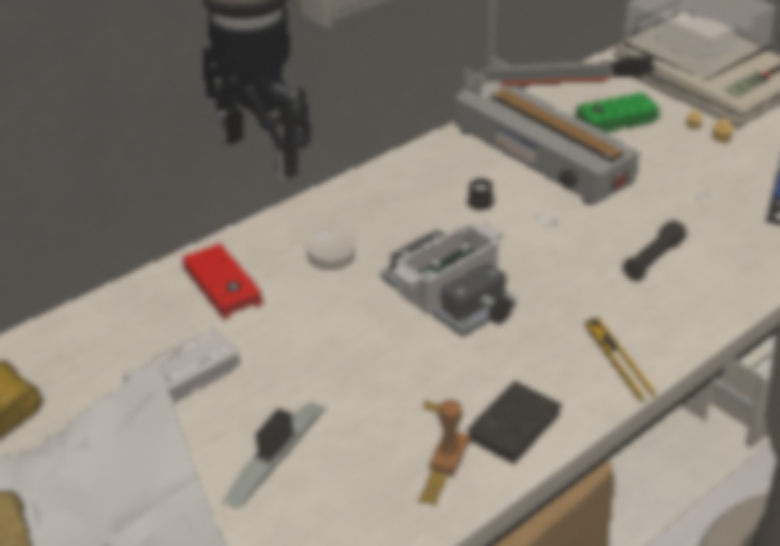

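The cover lies right side up at (322,80), hole at (322,48). But a sheet corner at (320,30) overlaps its far end in the picture. I'll look closer before deciding.

Run:
```python
from h import *
c=calibration("wrist");im,d=camera("wrist");C=cloud(c,d);
for p in [(322,100),(322,60),(300,40),(310,30),(335,40),(322,48),(300,10),(250,10),(200,3),(310,44)]: print(p,C[p[1],p[0]].round(4))
cv2.imwrite("pics/f2.png",cv2.resize(im[0:160,240:400],None,fx=4,fy=4,interpolation=cv2.INTER_CUBIC))
m=(abs(C[...,0]-.64)<.04)&(C[...,2]>.024)&(C[...,2]<.035)&(C[...,1]<.36)
print(cv2.minAreaRect(C[m][:,:2].astype(np.float32)*1000))
```

```text
(322, 100) [0.6433 0.263  0.0312]
(322, 60) [0.642  0.3023 0.0303]
(300, 40) [0.6181 0.3177 0.0491]
(310, 30) [0.6272 0.3256 0.0534]
(335, 40) [0.6544 0.321  0.0314]
(322, 48) [0.6414 0.3133 0.0328]
(300, 10) [0.6178 0.3442 0.0466]
(250, 10) [0.5696 0.3467 0.0365]
(200, 3) [0.5173 0.3578 0.0184]
(310, 44) [0.6276 0.3137 0.0521]
((636.9122314453125, 165.7518310546875), (345.6330871582031, 57.81645584106445), 87.31478118896484)
```

View pics/f2.png

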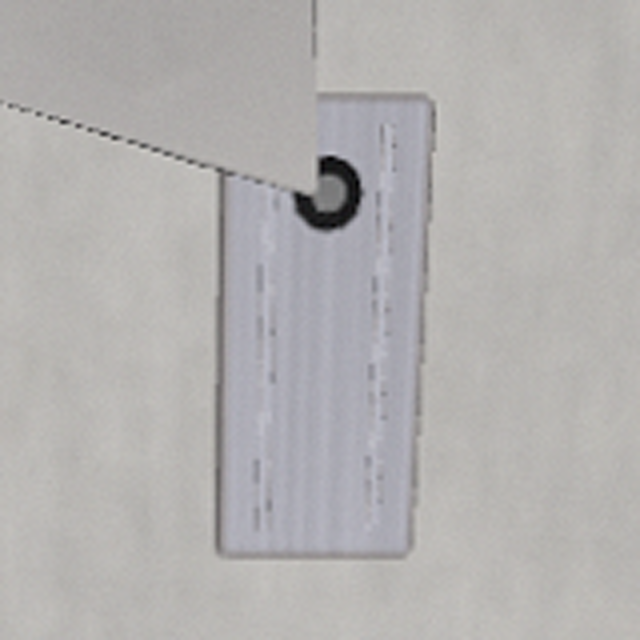

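The sheet corner hangs about 50 mm above the table and does not touch the cover. The cover lies flat, its top at 30–31 mm in every place sampled, as expected when standing on the lips, so I leave it. A last check that the bystanders haven't moved, then I hand in.

Run:
```python
from h import *
im,d=camera("scene");o=cv2.imread("pics/scene0.png")
D=cv2.absdiff(im,o).max(2)
for n,(x,y) in dict(tin=(227,226),loupe=(285,204),torch=(352,226),red=(185,237),green=(337,173)).items(): 
    p=D[y-14:y+14,x-20:x+20];print(n,"max diff",p.max(),"frac>25",(p>25).mean().round(3))
c=calibration("scene");C=cloud(c,d);m=(abs(C[...,0]-.64)<.022)&(C[...,1]>.23)&(C[...,1]<.30)&(C[...,2]>.015);print("cover z scene",np.median(C[m][:,2]).round(4))
st(); env.dwell(.3); job.job_done()
```

```text
tin max diff 9 frac>25 0.0
loupe max diff 30 frac>25 0.007
torch max diff 9 frac>25 0.0
red max diff 9 frac>25 0.0
green max diff 9 frac>25 0.0
cover z scene 0.029
 t 39.75 tcp [0.6    0.1802 0.3298] F [ 0.5 -0.3  0.3] T [-0.01 -0.06 -0.02] op 0.0849
the job is handed in; nothing more can be done
```

The cover is off and lies right side up on the table at about (0.64, 0.28), clear of the clamp. I handed the job in at about 40 s of the 72 s allowed.

- **Prying:** I worked the wedge in left, right, left, right. Lifts were about 4.5, 4.5, 8 and 8 mm, and the ends never differed by more than about 4.5 mm. Both ends were then 6.3–7 mm up, so the cover was loose.
- **Laying down:** The wedge went back to its original spot, flat on the table. The cover then lifted off freely.
- **Last checks:** The cover top reads 29–31 mm above the table in both cameras (30 expected), so it stands on its lips. The torch, tin and both look-alikes show no change in the scene view. At the loupe 0.7% of the pixels differ slightly, which I put down to the opened housing just next to it in that view.
- **Disagreements:** The scene and wrist cameras disagreed by up to about 1 mm on the right end's height. The corner of the crumpled sheet overhangs the cover's far end at about 50 mm, some 20 mm above it. It does not touch, so I left it.

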